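# Find the heavier casting on the balance

### The arm

A 6-joint arm with a two-finger parallel gripper is mounted at the origin on the work surface; the furniture and walls round the work are solid. World frame = base frame: x ahead of the robot, y to its left, z up, the work surface at z = 0. Lengths are in m, angles in rad, forces in N, time in s.
With the tool pointing down it reaches from about 0.35 to 0.85 m from the base axis. Payload 8.1 kg.
Tool frame: the origin (TCP) lies at the very end of the fingers, on their centre line; the grasp point (between the pads) lies 19 mm behind it (pinch_z is the distance from the TCP to the grasp point, in m); z points along the fingers, y is the direction in which the jaws open and shut (so a half turn about z gives the same grasp; the last joint's range is limited). The gripper opens to 93 mm and grips with 3 to 60 N. Pads are 15 mm wide; open, the fingers measure 128 mm over their backs; the gripper's body (75 mm by 188 mm) begins 65 mm behind the grasp point.
Start: joints at [-1.222, 0.13, 1.488, -0, 1.523, -0.085], TCP at [0.252, -0.544, 0.219] pointing down, gripper open.
Joint ranges: [-2.96, 2.96], [-0.89, 2.26], [0.02, 2.5], [-1.34, 4.48], [0, 2.73], [-2.66, 2.66]. Speed limits (rad/s): [2.39, 2.39, 2.79, 3.14, 3.14, 3.14].

### API

Orientations are given as a rotation vector (axis times angle).
In Python, from plant import * gives the robot as it stands.
- The arm moves only by the tool move_arm, never from a script. Its argument "series" is a list of rows, each a list of 7 numbers: the shift along the tool's x, y, z each as a share of 10 cm, from -1 to 1, then the turn, a rotation vector about the tool's x, y, z each as a share of 180 degrees, from -1 to 1, then the opening, from -1 (shut) to 1 (fully open). In form: [[dx, dy, dz, rx, ry, rz, jaw], ...]. A call has 1 to 8 rows; each row is the pose to reach, as a shift and turn from the pose commanded when the call began, along the tool's axes at that moment, turning the shorter way round; what a row does not reach only later rows make up. A row lasts 1/10 s, in which the tool goes at most 50 mm and 8.59 degrees, less where a joint would pass 70% of its speed; a pose out of reach is approached as far as the arm can. A call with a number of a shift or a turn outside -1 to 1 is refused whole. A call with a gripper value outside its range is refused whole. The fingers move at their own pace and stop on an object; "squeeze" is the grip in N (left out, the last holds). Time passes only in rows, so rows that repeat a pose let the fingers close. It gives the time, the measured TCP pose, the force and the opening at its end, in the units of the state.
- read_state(): the state, without advancing time (a new reading comes with each control period).
- read_camera(name): name is "scene" or "top" or "wrist"; returns a dict with "frame" (384x512x3 uint8, red, green, blue), "K" (3x3 intrinsics, pixels), "rvec" (rotation vector, rad) and "tvec" (3), from world to camera coordinates, as OpenCV has them. Camera axes: x right, y down, z forward; pixel columns grow to the right and rows downward; lengths in m; the calibration is good to about 2 mm. The wrist camera is an equidistant fisheye: a pixel r from the principal point sees the ray r / f radians off the axis. A picture is of the moment at which its call begins. There is no depth.
- close_job(): hands the job in, once; it reports no verdict.
The state is a dict: "t": time; "q": joint angles; "dq": joint speeds; "joint_torque": joint torques, N m; "tool_pos": TCP position; "orientation": TCP orientation; "force": force on the tool from outside, world axes, zero at the start; "wrist_torque": the same for the moment, N m; "opening": finger opening in m.
Only numpy, scipy, OpenCV 4.12 (cv2) and the standard library are available. Lean on these libraries where they do the work, as an engineer would, in place of code of your own. Each camera call takes 0.05 s, during which the arm holds its last target.

### The job

Two look-alike bearing castings wait on the loading deck of the equal-arm balance. Slide each one, without lifting it, onto a pan of its own, wholly on the pan, and let go so that the beam shows which is heavier; then slide the heavier one on, straight ahead, until it lies wholly on the outgoing deck and clear of its pan, and leave the lighter one upright on its own pan. Leave the jar, the tape and the tools on the bench alone.

Things in the scene. Friction and masses are not known exactly. Their poses are not given: they have to be found in the camera images.
- balance: fixed equal-arm balance, 255 mm (its x) by 224 mm (its y), standing on the bench. Origin: on the bench, under the beam's fulcrum. Its beam lies along its y (left pan at y = +60 mm, right pan at y = -60 mm, both at x = 0). Castings travel along its +x, which points roughly away from the robot: loading deck (x from -130 to -40 mm, top 70 mm above the bench), pans (x from -37 to +37 mm), outgoing deck (x from 40 to 120 mm, top 55 mm above the bench). There are no side rails.
- infeed: the loading deck, on the robot's side: a flat matt grey plate 90 mm (x) by 224 mm (y), 8 mm thick, open on all sides. Origin: centre of its top face.
- outfeed: the outgoing deck, on the far side: a flat matt grey plate 80 mm (x) by 224 mm (y), 8 mm thick, with a 5 mm thick end fence along its far edge, beyond these 80 mm, that rises 16 mm above it. Origin: centre of its top face.
- pan_left: the left pan as the robot sees it (+y), a flat rimless steel plate 74 mm (x) by 110 mm (y), always level. Origin: 23.1 mm below the centre of its top face. Top face 68.5 mm above the bench when fully raised, 57.7 mm when fully lowered, so that it is never above the loading deck nor below the outgoing deck.
- pan_right: the right pan (-y), the same shape, origin and heights as pan_left.
- beam (a joint): tilt of the balance beam, -0.09 to +0.09 rad (its stops): positive when the left pan is down and the right pan up, negative the other way round. No spring and hardly any friction, so that when loaded it goes down to its stop on the heavier side within a second or two (slower if they are nearly equal); lightly damped. Empty, it may stand anywhere. The two pans go up and down oppositely; as the heavier casting leaves its pan, that pan rises behind it and the other one sinks.
- casting_1: one of two look-alike dark bearing-block castings of unknown, different weight (0.24 to 0.66 kg): rectangular base 50 mm (its x) by 92 mm (its y) by 34 mm high, with a 48 mm wide (y), 40 mm thick (x) arched boss with a dark blind bore on top, 58 mm high in all. Origin: centre of the underside, z up. Starts on the loading deck, long side roughly along the balance's y, one in front of each pan (either may be the left one).
- casting_2: one of two look-alike dark bearing-block castings of unknown, different weight (0.24 to 0.66 kg): rectangular base 50 mm (its x) by 92 mm (its y) by 34 mm high, with a 48 mm wide (y), 40 mm thick (x) arched boss with a dark blind bore on top, 58 mm high in all. Origin: centre of the underside, z up. Starts on the loading deck, long side roughly along the balance's y, one in front of each pan (either may be the left one).
- screw_jar: bystander: white screw-top jar, 50 mm across, 66 mm high; origin: centre of its underside
- tape_roll: bystander: white roll of tape lying flat, 92x98x24 mm; origin: centre of its underside
- nut_driver: bystander: nut driver, 26x150x25 mm; origin: centre of its underside

How it is judged:
On the way:
1. one casting rests on each pan, off both decks and let go, and the beam is down to one side (((contact force between casting_1 and pan_left above 1 N and contact force between casting_2 and pan_right above 1 N) or (contact force between casting_1 and pan_right above 1 N and contact force between casting_2 and pan_left above 1 N)) and (value of joint beam above 0.05 rad or value of joint beam below -0.05 rad) and contact force between each of casting_1, casting_2 and infeed below 0.1 N and contact force between each of casting_1, casting_2 and outfeed below 0.1 N and contact force between each of casting_1, casting_2 and the fingers below 0.1 N), for 0.4 s.
At the end, for the whole second after the job is handed in: The heavier casting lies with all its weight on the outgoing deck, touching neither pan; the lighter one rests on a pan, touching neither deck; both are upright (within 0.1 rad) and still. If the two differ by less than 5 percent either may be sent on ((((contact force between casting_1 and outfeed above 4.19378 N and contact force between casting_1 and pan_left below 0.1 N and contact force between casting_1 and pan_right below 0.1 N) and (contact force between casting_2 and pan_left between 1 and 50 N or contact force between casting_2 and pan_right between 1 and 50 N) and contact force between casting_2 and infeed below 0.1 N and contact force between casting_2 and outfeed below 0.1 N) or ((contact force between casting_2 and outfeed above 3.97305 N and contact force between casting_2 and pan_left below 0.1 N and contact force between casting_2 and pan_right below 0.1 N) and (contact force between casting_1 and pan_left between 1 and 4.63523 N or contact force between casting_1 and pan_right between 1 and 4.63523 N) and contact force between casting_1 and infeed below 0.1 N and contact force between casting_1 and outfeed below 0.1 N)) and linear speed of each of casting_1, casting_2 below 0.02 m/s and angle between each of casting_1, casting_2's own z axis and vertical below 0.1 rad).
It fails at once if a casting is lifted more than 40 mm above the loading deck (height (world z) of any of casting_1, casting_2 above 0.11 m).
It fails at once if a bystander is moved by more than 40 mm (distance of any of screw_jar, tape_roll, nut_driver from where it was at the start of the episode above 0.04 m).
It also fails if it takes over 53 s, if anything falls off the work surface, if the arm or the gripper's body presses on something with over 40 N, if the wrist force passes 120 N, or if a joint passes its speed limit or range.

## Working session

There is one attempt and no reset: what is moved stays moved. The work goes in short steps, Python scripts to look and compute and a tool call to move; the robot and the scene stay as the last step left them, time stands still between calls to the robot, and variables do not carry over. Pictures are saved under pics/ and viewed, and the job is handed in when it is done.

Besides the shell and the picture viewer there is one more tool, called after "Request:" as name(argument=value, ...) on one line, values as JSON. move_arm: Moves the arm, as the interface text tells. Shift numbers are shares of 10 cm and turn numbers shares of 180 degrees, none past 1 either way. Its arguments: {"type":"object","properties":{"series":{"type":"array","items":{"type":"array","items":{"type":"number"}}},"squeeze":{"type":"number"}},"required":["series"]}

```bash
mkdir -p pics; ls; python3 - <<'E'
from plant import *
import cv2
s=read_state();print(s)
for n in ("scene","top"):
    c=read_camera(n);cv2.imwrite(f"pics/{n}0.png",c["frame"][:,:,::-1]);print(n,c["K"],c["rvec"],c["tvec"])
E
```

```text
pics
{'t': 0.0, 'q': array([-1.22246254e+00,  1.31192208e-01,  1.48929109e+00,  3.55067449e-05,
        1.52301138e+00, -8.54143382e-02]), 'dq': array([ 4.15070841e-04, -3.14354555e-04, -5.67789589e-04, -7.97654636e-05,
       -1.41313639e-04, -6.43753171e-04]), 'joint_torque': array([ 1.47788909e-03, -5.59838176e+01, -4.91757131e+01,  7.67371687e-02,
        3.52833420e-02, -1.16369929e-04]), 'tool_pos': array([ 0.25198936, -0.54387549,  0.21756244]), 'orientation': array([-3.06615497e+00, -6.75592124e-01,  3.36201663e-04]), 'force': array([ 0.9638474 , -0.70537812, -0.89273652]), 'wrist_torque': array([-0.00636505,  0.00447286,  0.01767887]), 'opening': 0.09296819398902736}
scene [[429.32777649   0.         259.6810048 ]
 [  0.         429.32777649 184.45327923]
 [  0.           0.           1.        ]] [ 2.01374239 -0.77841898  0.43079516] [-0.4243754   0.23263464  0.94449956]
top [[445.42554516   0.         257.32281784]
 [  0.         445.42554516 196.299026  ]
 [  0.           0.           1.        ]] [ 2.11020646 -2.11484735  0.13897301] [-0.03846614  0.52882003  1.08669592]
```

View pics/scene0.png

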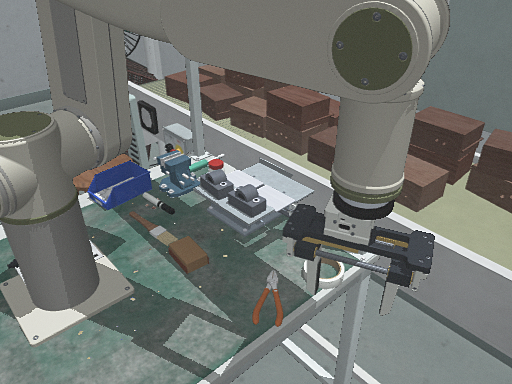

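View pics/top0.png

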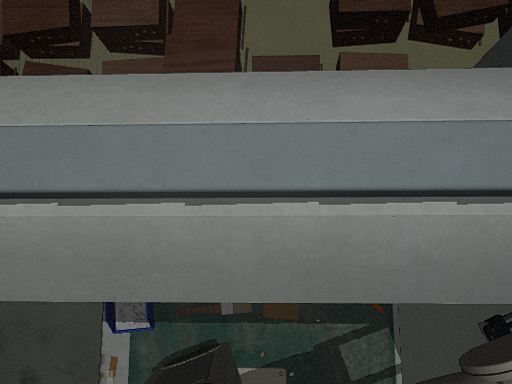

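The scene view shows the two castings on the loading deck, near (215,182) and (247,200). The top camera's view of the work is blocked by an overhead beam. I'll zoom in on the scene view.

```bash
python3 - <<'E'
import cv2
im=cv2.imread("pics/scene0.png")[130:270,110:350]
cv2.imwrite("pics/scene0z.png",cv2.resize(im,None,fx=3.3,fy=3.3,interpolation=cv2.INTER_CUBIC))
from plant import *
c=read_camera("wrist");cv2.imwrite("pics/w0.png",c["frame"][:,:,::-1]);print(c["K"],c["rvec"],c["tvec"])
import numpy as np
R=cv2.Rodrigues(c["rvec"])[0];print(R,-R.T@c["tvec"])
E
```

```text
[[297.31863964   0.         250.25107227]
 [  0.         297.31863964 189.8032172 ]
 [  0.           0.           1.        ]] [-2.43975473  1.55566338  0.22495724] [-0.59993056 -0.03367809  0.39095675]
[[ 0.42171353 -0.90672805 -0.00139376]
 [-0.86997894 -0.40505397  0.28119018]
 [-0.25552757 -0.11736916 -0.95965105]] [ 0.32359983 -0.51172904  0.38381584]
```

View pics/scene0z.png

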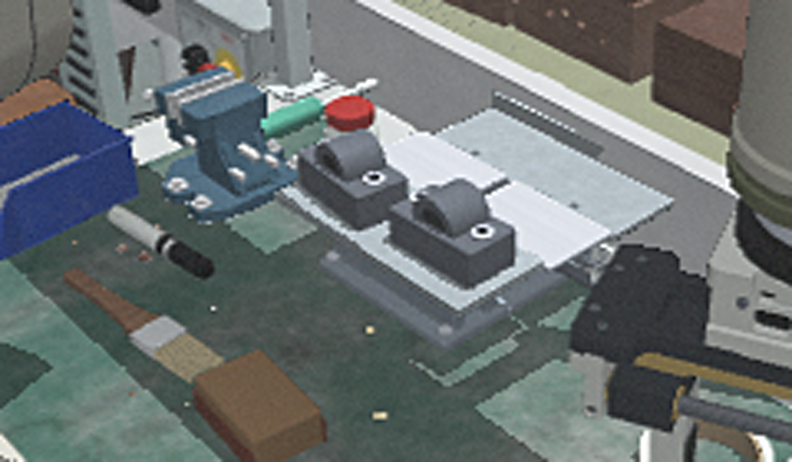

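View pics/w0.png

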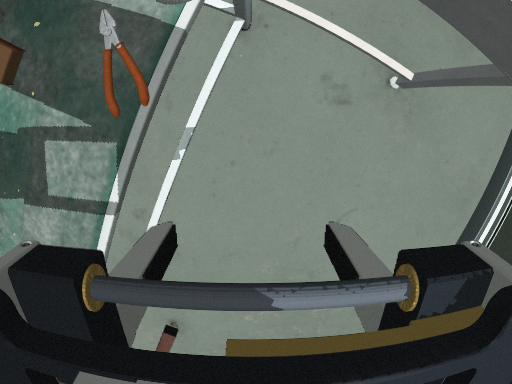

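```bash
cat > h.py <<'E'
import numpy as np, cv2
from plant import *
def ray(c,px,fish=False):
    K=c["K"];R=cv2.Rodrigues(np.array(c["rvec"],float))[0];o=-R.T@c["tvec"]
    x=(px[0]-K[0,2])/K[0,0];y=(px[1]-K[1,2])/K[1,1]
    if fish:
        r=np.hypot(x,y);d=np.array([x/r*np.sin(r),y/r*np.sin(r),np.cos(r)]) if r>0 else np.array([0,0,1.])
    else: d=np.array([x,y,1.])
    return o,R.T@d
def onz(c,px,z,fish=False):
    o,d=ray(c,px,fish);return o+d*(z-o[2])/d[2]
def proj(c,P,fish=False):
    R=cv2.Rodrigues(np.array(c["rvec"],float))[0];q=R@np.array(P)+c["tvec"];K=c["K"]
    if fish:
        r=np.hypot(q[0],q[1]);t=np.arctan2(r,q[2]);u=q[:2]/r*t
    else:u=q[:2]/q[2]
    return K[0,0]*u[0]+K[0,2],K[1,1]*u[1]+K[1,2]
E
python3 - <<'E'
from h import *
c=read_camera("scene");t=read_camera("top")
for k in(c,t):
    R=cv2.Rodrigues(k["rvec"])[0];print(-R.T@k["tvec"], R[2])
for n,p,z in [("in RN",(463,308),.07),("in LN",(285,195),.07),("out RF",(672,200),.055),("out LF",(497,107),.055),("c2 front bot",(472,285),.07),("c2 L bot",(390,240),.07),("c2 R bot",(514,258),.07),("c1 frontbot",(363,228),.07),("c1 L bot",(300,188),.07),("c1 R bot",(405,205),.07),("c2 front top",(474,250),.104),("c2 L top",(390,203),.104),("c2 R top",(515,222),.104),("c1 front top",(364,192),.104),("c1 L top",(300,152),.104),("jar",(348,113),.066)]:
    print(n,onz(c,(110+p[0]/3.3,130+p[1]/3.3),z).round(4))
E
```

```text
[-0.14141467 -0.78813785  0.69651518] [ 0.57010085  0.62872688 -0.52885493]
[ 0.33475538 -0.08562754  1.15872561] [ 0.17142595  0.04065161 -0.98435796]
in RN [ 0.3982 -0.1592  0.07  ]
in LN [0.391  0.0548 0.07  ]
out RF [ 0.6387 -0.1496  0.055 ]
out LF [0.6384 0.0676 0.055 ]
c2 front bot [ 0.4218 -0.1424  0.07  ]
c2 L bot [ 0.4138 -0.0546  0.07  ]
c2 R bot [ 0.4689 -0.1379  0.07  ]
c1 frontbot [ 0.4085 -0.027   0.07  ]
c1 L bot [0.4064 0.0553 0.07  ]
c1 R bot [ 0.4544 -0.0234  0.07  ]
c2 front top [ 0.4211 -0.146   0.104 ]
c2 L top [ 0.4153 -0.0549  0.104 ]
c2 R top [ 0.4685 -0.1391  0.104 ]
c1 front top [ 0.4102 -0.0289  0.104 ]
c1 L top [0.409  0.0546 0.104 ]
jar [0.5172 0.1359 0.066 ]
```

```bash
cat >> h.py <<'E'
from scipy.spatial.transform import Rotation as Ro
def pose():
    s=read_state();return s,np.array(s["tool_pos"]),Ro.from_rotvec(s["orientation"])
def tgt(yaw): # tool down, tool y axis at yaw (deg, world)
    a=np.radians(yaw);y=np.array([np.cos(a),np.sin(a),0]);z=np.array([0,0,-1.]);return Ro.from_matrix(np.c_[np.cross(y,z),y,z])
def plan(P,yaw):
    s,p,R=pose();d=R.inv().apply(np.array(P)-p)/.1;r=(R.inv()*tgt(yaw)).as_rotvec()/np.pi
    print("t",round(s["t"],2),"p",p.round(4),"rows(mm)",np.linalg.norm(d)*2,"rot rows",np.linalg.norm(r)*180/8.59)
    print("shift",d.round(3),"turn",r.round(4))
E
python3 -c "
from h import *
plan((.5,-.13,.3),1.7)
t=read_camera('top')
for z in (.6,.7,.8,.9): print(z,[onz(t,q,z).round(2) for q in ((0,70),(511,70),(0,300),(511,300))])
"
```

```text
t 0.25 p [ 0.2521 -0.5442  0.2181] rows(mm) 9.791255651564986 rot rows 7.781579723666633
shift [ 3.99  -2.717 -0.816] turn [-2.000e-04 -2.000e-04 -3.714e-01]
0.6 [array([0.61, 0.29, 0.6 ]), array([ 0.6 , -0.39,  0.6 ]), array([0.3 , 0.26, 0.6 ]), array([ 0.3 , -0.37,  0.6 ])]
0.7 [array([0.56, 0.22, 0.7 ]), array([ 0.55, -0.34,  0.7 ]), array([0.31, 0.2 , 0.7 ]), array([ 0.31, -0.32,  0.7 ])]
0.8 [array([0.51, 0.16, 0.8 ]), array([ 0.5 , -0.28,  0.8 ]), array([0.31, 0.14, 0.8 ]), array([ 0.32, -0.27,  0.8 ])]
0.9 [array([0.46, 0.09, 0.9 ]), array([ 0.46, -0.23,  0.9 ]), array([0.32, 0.07, 0.9 ]), array([ 0.32, -0.22,  0.9 ])]
```

```bash
python3 -c "
from h import *
c=read_camera('scene')
for z in (.5,.6,.65,.7,.8):
  print(z,[np.round(proj(c,(x,y,z))) for x,y in((.3,-.3),(.3,0),(.3,.25),(.6,-.35),(.6,0),(.6,.3))])
q=read_state()['q'];print(q)
"
```

```text
0.5 [array([259.,  67.]), array([157.,  34.]), array([102.,  16.]), array([396.,  41.]), array([268.,  14.]), array([195.,  -1.])]
0.6 [array([259.,  -3.]), array([151., -22.]), array([ 93., -32.]), array([406., -18.]), array([268., -33.]), array([192., -41.])]
0.65 [array([259., -43.]), array([147., -52.]), array([ 88., -58.]), array([411., -51.]), array([268., -58.]), array([190., -62.])]
0.7 [array([259., -86.]), array([143., -85.]), array([ 83., -85.]), array([417., -86.]), array([269., -85.]), array([189., -85.])]
0.8 [array([ 258., -187.]), array([ 134., -159.]), array([  72., -144.]), array([ 429., -165.]), array([ 269., -144.]), array([ 185., -133.])]
[-1.22240337e+00  1.30582353e-01  1.48841703e+00  1.82478261e-05
  1.52297370e+00 -8.53962044e-02]
```

Request:
move_arm(series=[[1,-0.68,0.38,0,0,-0.1,1],[1,-0.68,0.38,0,0,-0.1,1],[1,-0.68,0.38,0,0,-0.1,1]])

```text
t: 0.65
tool_pos: [0.3153, -0.4376, 0.1791]
orientation: [-2.919, -1.156, -0.001]
force: [-0.6, -0.4, 0.2]
opening: 0.093
```

```bash
python3 -c "
from h import *
plan((.49,-.13,.18),1.7);print(read_state()['joint_torque'])"
```

```text
t 0.65 p [ 0.3153 -0.4376  0.1791] rows(mm) 7.076090047971283 rot rows 5.6443223806035565
shift [ 3.380e+00 -1.046e+00 -3.000e-03] turn [-0.0004 -0.0007 -0.2694]
[ -2.32007638 -47.6207149  -49.73350883   0.22423281   0.31623803
  -2.32633285]
```

Request:
move_arm(series=[[1,-0.3,0,0,0,-0.12,1],[1,-0.3,0,0,0,-0.12,1],[1,-0.3,0,0,0,-0.12,1]])

```text
t: 0.95
tool_pos: [0.3696, -0.3464, 0.1806]
orientation: [-2.648, -1.688, -0.003]
force: [0.0, 0.1, -0.5]
opening: 0.0932
```

```bash
python3 -c "
from h import *
plan((.49,-.13,.18),1.7);print(read_state()['joint_torque'])"
```

```text
t 0.95 p [ 0.3696 -0.3464  0.1806] rows(mm) 4.952382700271146 rot rows 3.1054380300475364
shift [2.47  0.178 0.01 ] turn [ 0.0002 -0.0006 -0.1482]
[  2.3767481  -43.94566298 -47.66038299   0.69790386   0.32512877
   1.58562988]
```

Request:
move_arm(series=[[0.9,0.05,0,0,0,-0.148,1],[0.9,0.05,0,0,0,-0.148,1],[0.9,0.05,0,0,0,-0.148,1],[0.9,0.05,0,0,0,-0.148,1]])

```text
t: 1.35
tool_pos: [0.4112, -0.2707, 0.1808]
orientation: [2.194, 2.248, -0.0]
force: [1.0, 0.7, 0.3]
opening: 0.0927
```

```bash
python3 -c "
from h import *
plan((.49,-.13,.18),1.7);print(read_state()['joint_torque'])
c=read_camera('wrist');cv2.imwrite('pics/w1.png',c['frame'][:,:,::-1])"
```

```text
t 1.35 p [ 0.4112 -0.2707  0.1808] rows(mm) 3.224856337846984 rot rows 0.034117597943146324
shift [1.387 0.823 0.008] turn [ 0.0001  0.0001 -0.0016]
[  1.27092764 -41.23223662 -48.29141736   0.24697364   0.12449827
  -2.11954638]
```

View pics/w1.png

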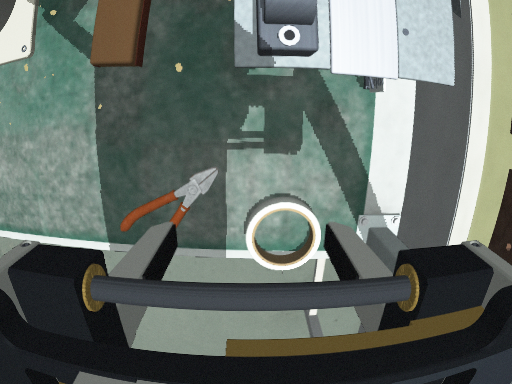

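The right casting sits at the top of the wrist view near (287,30), on the infeed. The pan is near (360,40) and the outfeed near (420,40). The camera needs to go further in +y.

Request:
move_arm(series=[[1,0.5,0,0,0,0,1],[1,0.5,0,0,0,0,1],[1,0.5,0,0,0,0,1],[1,0.5,0,0,0,0,1]])

```text
t: 1.8
tool_pos: [0.459, -0.1701, 0.1806]
orientation: [2.201, 2.241, -0.0]
force: [-0.9, 0.1, -0.0]
opening: 0.0931
```

```bash
python3 -c "
from h import *
plan((.46,-.11,.18),1.7);print(read_state()['joint_torque'])"
```

```text
t 1.8 p [ 0.459  -0.1701  0.1806] rows(mm) 1.2029769535279227 rot rows 0.0773431393471452
shift [0.601 0.021 0.006] turn [-0.      0.     -0.0037]
[  1.96242593 -40.78836679 -48.51445198   0.4689244    0.07002126
   0.7056256 ]
```

Request:
move_arm(series=[[0.6,0,0,0,0,0,1],[0.6,0,0,0,0,0,1],[0.6,0,0,0,0,0,1]])

```text
t: 2.1
tool_pos: [0.4572, -0.1112, 0.1806]
orientation: [2.201, 2.242, -0.001]
force: [0.3, -0.8, -0.3]
opening: 0.0929
```

```bash
python3 -c "
from h import *
c=read_camera('wrist');import pickle;pickle.dump(c,open('w2.pkl','wb'));cv2.imwrite('pics/w2.png',c['frame'][:,:,::-1])
cv2.imwrite('pics/w2z.png',cv2.resize(c['frame'][:260,120:500,::-1],None,fx=2.1,fy=2.1,interpolation=cv2.INTER_CUBIC))"
```

```text
(no output)
```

View pics/w2z.png

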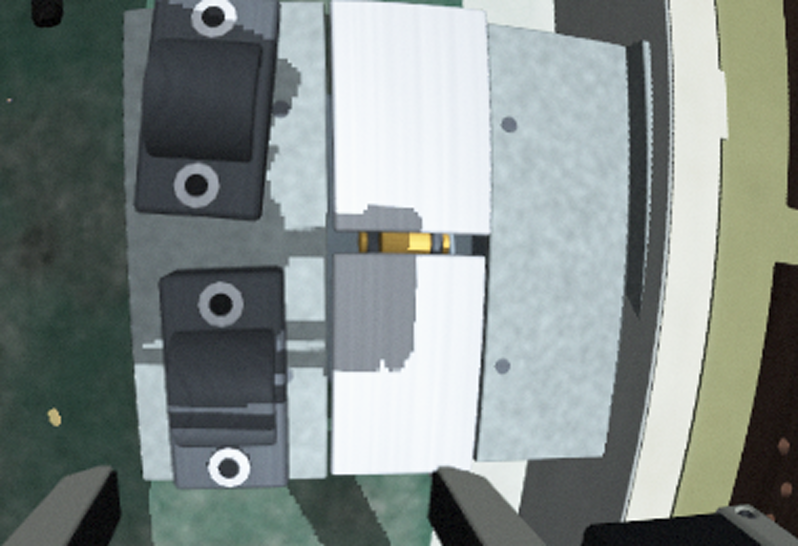

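```bash
python3 - <<'E'
from h import *
import pickle
c=pickle.load(open('w2.pkl','rb'))
g=lambda p,z:onz(c,(120+p[0]/2.1,p[1]/2.1),z,True)[:2]
for n,p,z in [("in RN",(145,480),.07),("in RF",(326,478),.07),("in LF",(324,2),.07),("in LN",(125,8),.07),("out LN",(489,22),.055),("out LF",(630,47),.055),("out RN",(476,461),.055),("out RF",(604,458),.055),("panL in n",(331,228),.063),("panL in f",(490,234),.063),("panR in n",(332,255),.063),("panR in f",(487,255),.063),("panR out n",(332,474),.063),("panR out f",(478,468),.063),("cR in n",(160,272),.104),("cR in f",(283,266),.104),("cR out f",(288,487),.104),("cR out n",(174,488),.104),("cL in n",(135,210),.104),("cL in f",(260,218),.104)]:
    print(n,g(p,z).round(4))
for n,a,b in(("R",(220,303),(230,467)),("L",(213,16),(196,184))):
    A,B=g(a,.104),g(b,.104);d=A-B;print(n,A,B,(A+B)/2,"yaw",np.degrees(np.arctan2(-d[0],d[1])),np.linalg.norm(d))
E
```

```text
in RN [ 0.3956 -0.1574]
in RF [ 0.484  -0.1541]
in LF [0.4764 0.0684]
in LN [0.3875 0.0667]
out LN [0.5579 0.0722]
out LF [0.6384 0.0742]
out RN [ 0.5643 -0.1508]
out RF [ 0.6426 -0.1497]
panL in n [ 0.4821 -0.0361]
panL in f [ 0.5574 -0.0344]
panR in n [ 0.4829 -0.0484]
panR in f [ 0.5565 -0.0445]
panR out n [ 0.4876 -0.1549]
panR out f [ 0.563  -0.1514]
cR in n [ 0.4121 -0.0538]
cR in f [ 0.4602 -0.051 ]
cR out f [ 0.4646 -0.1437]
cR out n [ 0.4156 -0.1455]
cL in n [ 0.4022 -0.0292]
cL in f [ 0.451  -0.0325]
R [ 0.43588565 -0.0659845 ] [ 0.43989553 -0.13495364] [ 0.43789059 -0.10046907] yaw 3.3274410345183507 0.06908561375822148
L [0.4311529  0.04906605] [ 0.42616712 -0.01936906] [0.42866001 0.0148485 ] yaw -4.166869436991267 0.06861648765051467
```

Both castings and the balance show clearly. The balance origin comes out at (0.521, -0.041), yaw 1.85°, and the infeed and outfeed measurements agree. The right casting is at (0.438, -0.1005), yaw 3.3°. The left one is at (0.429, 0.015), yaw -4.2°.

```bash
python3 -c "
from h import *
plan((.438,-.1005,.084),3.0)"
```

```text
t 2.15 p [ 0.4573 -0.1119  0.1807] rows(mm) 1.98598148388513 rot rows 0.2281597750115705
shift [ 0.119 -0.191  0.967] turn [ 0.      0.0003 -0.0109]
```

Request:
move_arm(series=[[0.12,-0.19,0.2,0,0,-0.01,1],[0.12,-0.19,0.5,0,0,-0.01,1],[0.12,-0.19,0.8,0,0,-0.01,1],[0.12,-0.19,0.97,0,0,-0.01,1],[0.12,-0.19,0.97,0,0,-0.01,1],[0.12,-0.19,0.97,0,0,-0.01,1]])

```text
t: 2.75
tool_pos: [0.4383, -0.1004, 0.084]
orientation: [-2.167, -2.275, 0.001]
force: [1.4, 0.2, 0.4]
opening: 0.0929
```

```bash
python3 -c "
from h import *
plan((.438,-.1005,.084),3.0)
c=read_camera('wrist');cv2.imwrite('pics/w3.png',c['frame'][:,:,::-1])"
```

```text
t 2.75 p [ 0.4383 -0.1004  0.084 ] rows(mm) 0.005441004794302007 rot rows 0.024676394285560836
shift [-0.001 -0.003  0.   ] turn [-0.0001  0.0001 -0.0012]
```

View pics/w3.png

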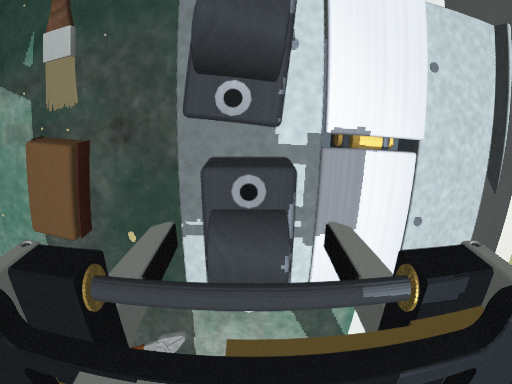

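The fingers straddle the right casting. Its near hole is at (249,191), and the fingers are at about (150,255) and (350,255). Closing gently.

Request:
move_arm(series=[[0,0,0,0,0,0,-1],[0,0,0,0,0,0,-1],[0,0,0,0,0,0,-1],[0,0,0,0,0,0,-1],[0,0,0,0,0,0,-1],[0,0,0,0,0,0,-1]], squeeze=8)

```text
t: 3.4
tool_pos: [0.4381, -0.099, 0.0836]
orientation: [-2.164, -2.277, 0.001]
force: [3.0, -0.4, 4.3]
opening: 0.0501
```

```bash
python3 -c "
from h import *
plan((.5227,-.1012,.084),1.85)"
```

```text
t 3.4 p [ 0.4381 -0.099   0.0836] rows(mm) 1.6923764712778542 rot rows 0.12276201463296166
shift [-0.065  0.844 -0.004] turn [-0.0001  0.      0.0059]
```

Request:
move_arm(series=[[-0.01,0.1,0,0,0,0.006,-1],[-0.02,0.22,0,0,0,0.006,-1],[-0.03,0.34,0,0,0,0.006,-1],[-0.04,0.46,0,0,0,0.006,-1],[-0.05,0.58,0,0,0,0.006,-1],[-0.06,0.7,0,0,0,0.006,-1],[-0.06,0.8,0,0,0,0.006,-1],[-0.06,0.845,0,0,0,0.006,-1]])

```text
t: 4.2
tool_pos: [0.5234, -0.1005, 0.0829]
orientation: [-2.185, -2.256, 0.0]
force: [-0.8, -0.4, -4.0]
opening: 0.0499
```

```bash
python3 -c "
from h import *
plan((.5227,-.1012,.075),1.85)
c=read_camera('wrist');cv2.imwrite('pics/w4.png',c['frame'][:,:,::-1])"
```

```text
t 4.2 p [ 0.5234 -0.1005  0.0829] rows(mm) 0.1589052140026483 rot rows 0.00721779520892342
shift [-0.007 -0.007  0.079] turn [-0.0003 -0.0001 -0.0002]
```

View pics/w4.png

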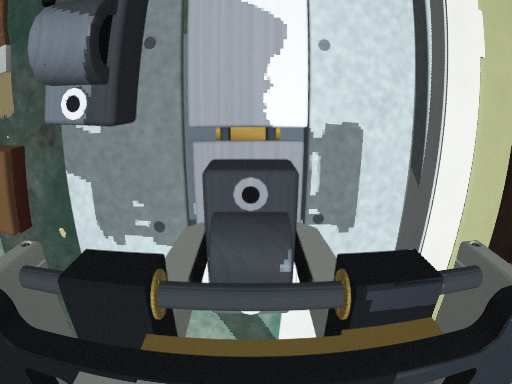

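The right casting is over the right pan, centred. I'll lower it about 8 mm, then open.

Request:
move_arm(series=[[-0.01,-0.01,0.02,0,0,0,-1],[-0.01,-0.01,0.04,0,0,0,-1],[-0.01,-0.01,0.06,0,0,0,-1],[-0.01,-0.01,0.08,0,0,0,-1],[-0.01,-0.01,0.08,0,0,0,-1]])

```text
t: 4.75
tool_pos: [0.5216, -0.1018, 0.0752]
orientation: [-2.186, -2.256, 0.0]
force: [-0.4, 0.7, -4.6]
opening: 0.0498
```

Request:
move_arm(series=[[0,0,0,0,0,0,-0.1],[0,0,0,0,0,0,0.1],[0,0,0,0,0,0,0.3],[0,0,0,0,0,0,0.6],[0,0,-0.3,0,0,0,0.8],[0,0,-0.7,0,0,0,1],[0,0,-0.8,0,0,0,1]])

```text
t: 5.45
tool_pos: [0.5248, -0.1026, 0.161]
orientation: [2.181, 2.252, 0.006]
force: [1.5, -0.4, -0.5]
opening: 0.0866
```

```bash
python3 -c "
from h import *
plan((.4287,.0148,.155),-4.2)
c=read_camera('wrist');cv2.imwrite('pics/w5.png',c['frame'][:,:,::-1])"
```

```text
t 5.45 p [ 0.5248 -0.1026  0.161 ] rows(mm) 3.0370299886680256 rot rows 0.7025291933699558
shift [ 1.204 -0.924  0.051] turn [0.0024 0.0006 0.0334]
```

View pics/w5.png

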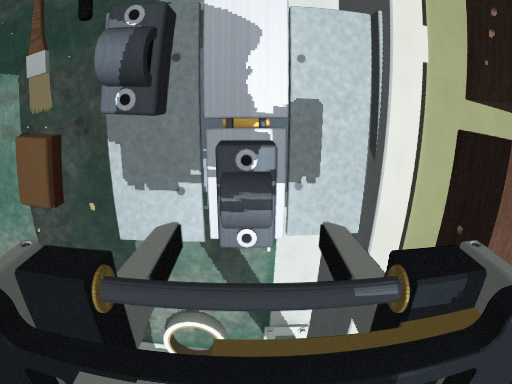

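The right casting is released and standing squarely on the right pan, holes at (246,160) and (247,238). Next, the left casting.

Request:
move_arm(series=[[0.6,-0.5,0,0,0,0.033,1],[1,-0.92,0,0,0,0.033,1],[1,-0.92,0,0,0,0.033,1],[1,-0.92,0,0,0,0.033,1]])

```text
t: 5.9
tool_pos: [0.4239, -0.0023, 0.1541]
orientation: [-2.296, -2.141, 0.002]
force: [1.4, -0.5, 0.5]
opening: 0.0927
```

```bash
python3 -c "
from h import *
c=read_camera('wrist');cv2.imwrite('pics/w6.png',c['frame'][:,:,::-1])
plan((.4287,.0148,.084),-4.2)"
```

```text
t 5.95 p [ 0.4257 -0.0036  0.1547] rows(mm) 1.4632246728053608 rot rows 0.024057820139522998
shift [0.186 0.018 0.707] turn [-0.0001 -0.      0.0011]
```

View pics/w6.png

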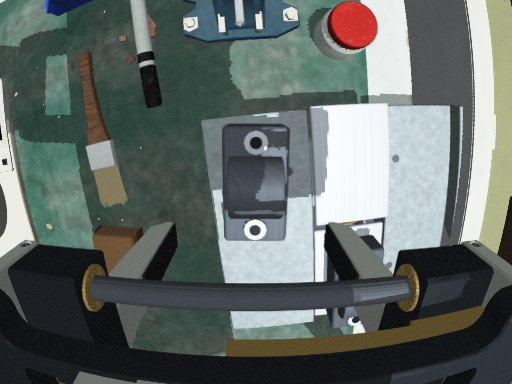

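The left casting is in view with holes at (256,142) and (255,230). The jar at (345,30) and the vise at (240,15) are well clear.

```bash
python3 -c "
from h import *
c=read_camera('wrist')
A,B=onz(c,(256,142),.104,True),onz(c,(255,230),.104,True);d=A-B;print((A+B)/2,np.degrees(np.arctan2(-d[0],d[1])),np.linalg.norm(d))
plan((.4287,.0148,.084),-4.2)"
```

```text
[0.43129414 0.01186463 0.104     ] -4.256001830205668 0.06982119904450747
t 6.0 p [ 0.4267 -0.0044  0.1552] rows(mm) 1.4755741291905917 rot rows 0.018545165970301997
shift [0.193 0.006 0.712] turn [0.0002 0.0001 0.0009]
```

Request:
move_arm(series=[[0.18,0.02,0.1,0,0,0,1],[0.18,0.02,0.3,0,0,0,1],[0.18,0.02,0.55,0,0,0,1],[0.18,0.02,0.71,0,0,0,1],[0.18,0.02,0.71,0,0,0,1],[0.18,0.02,0.71,0,0,0,1]])

```text
t: 6.6
tool_pos: [0.4305, 0.0124, 0.0846]
orientation: [-2.3, -2.139, 0.001]
force: [0.0, -0.3, -0.5]
opening: 0.0931
```

Request:
move_arm(series=[[0,0,0,0,0,0,-1],[0,0,0,0,0,0,-1],[0,0,0,0,0,0,-1],[0,0,0,0,0,0,-1],[0,0,0,0,0,0,-1],[0,0,0,0,0,0,-1]], squeeze=8)

```text
t: 7.2
tool_pos: [0.4299, 0.0131, 0.0847]
orientation: [-2.3, -2.14, 0.001]
force: [0.6, -0.3, 4.7]
opening: 0.0499
```

```bash
python3 -c "
from h import *
c=read_camera('wrist');cv2.imwrite('pics/w7.png',c['frame'][:,:,::-1])
plan((.519,.018,.084),1.85)"
```

```text
t 7.25 p [0.4299 0.013  0.0847] rows(mm) 1.7850132502520157 rot rows 0.6949989837231301
shift [0.114 0.885 0.006] turn [-0.0002  0.     -0.0332]
```

View pics/w7.png

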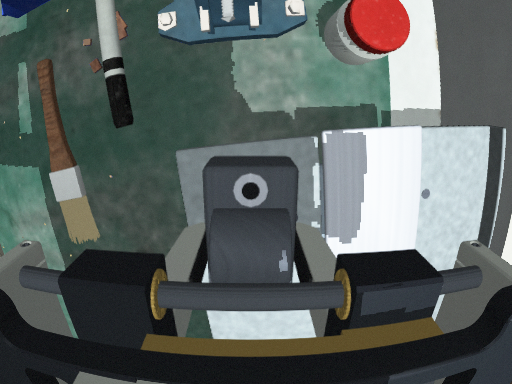

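The left casting is gripped. Sliding it on.

Request:
move_arm(series=[[0.01,0.1,0,0,0,-0.004,-1],[0.03,0.22,0,0,0,-0.01,-1],[0.04,0.35,0,0,0,-0.015,-1],[0.06,0.48,0,0,0,-0.02,-1],[0.08,0.61,0,0,0,-0.026,-1],[0.1,0.74,0,0,0,-0.033,-1],[0.11,0.84,0,0,0,-0.033,-1],[0.115,0.885,0,0,0,-0.033,-1]])

```text
t: 8.05
tool_pos: [0.5195, 0.0182, 0.0839]
orientation: [-2.186, -2.255, 0.001]
force: [-0.6, 0.4, -4.5]
opening: 0.05
```

```bash
python3 -c "
from h import *
plan((.519,.018,.075),1.85)
c=read_camera('wrist');cv2.imwrite('pics/w8.png',c['frame'][:,:,::-1])"
```

```text
t 8.05 p [0.5195 0.0182 0.0839] rows(mm) 0.17921033561812166 rot rows 0.009803242127298531
shift [-0.002 -0.005  0.089] turn [-0.0003 -0.     -0.0004]
```

View pics/w8.png

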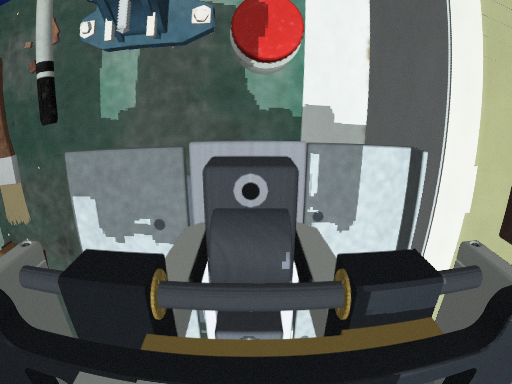

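Request:
move_arm(series=[[0,0,0.02,0,0,0,-1],[0,0,0.03,0,0,0,-1],[0,0,0.03,0,0,0,-0.1],[0,0,0.03,0,0,0,0.1],[0,0,0.03,0,0,0,0.4],[0,0,0.03,0,0,0,0.8],[0,0,0.03,0,0,0,1],[0,0,0,0,0,0,1]])

```text
t: 8.9
tool_pos: [0.5189, 0.0181, 0.0843]
orientation: [-2.186, -2.256, 0.001]
force: [0.4, 0.2, -0.2]
opening: 0.079
```

Request:
move_arm(series=[[0,0,-0.4,0,0,0,1],[0,0,-0.9,0,0,0,1],[0,0,-0.9,0,0,0,1],[-0.6,0,-0.9,0,0,0,1],[-0.8,0,-0.9,0,0,0,1],[-0.8,0,-0.9,0,0,0,1]])

```text
t: 9.5
tool_pos: [0.522, -0.0649, 0.175]
orientation: [2.188, 2.252, -0.001]
force: [-0.3, -0.2, 0.8]
opening: 0.093
```

```bash
python3 -c "
from h import *
plan((.519,-.09,.17),1.85)
import pickle
c=read_camera('wrist');pickle.dump(c,open('w9.pkl','wb'));cv2.imwrite('pics/w9.png',cv2.resize(c['frame'][:260,100:420,::-1],None,fx=2.3,fy=2.3,interpolation=cv2.INTER_CUBIC))
c=read_camera('scene');cv2.imwrite('pics/s9.png',cv2.resize(c['frame'][130:240,150:350,::-1],None,fx=4,fy=4,interpolation=cv2.INTER_CUBIC))"
```

```text
t 9.5 p [ 0.522  -0.0649  0.175 ] rows(mm) 0.5146168970258028 rot rows 0.02669232801896453
shift [-0.249 -0.037  0.051] turn [ 0.0002  0.0005 -0.0012]
```

View pics/w9.png

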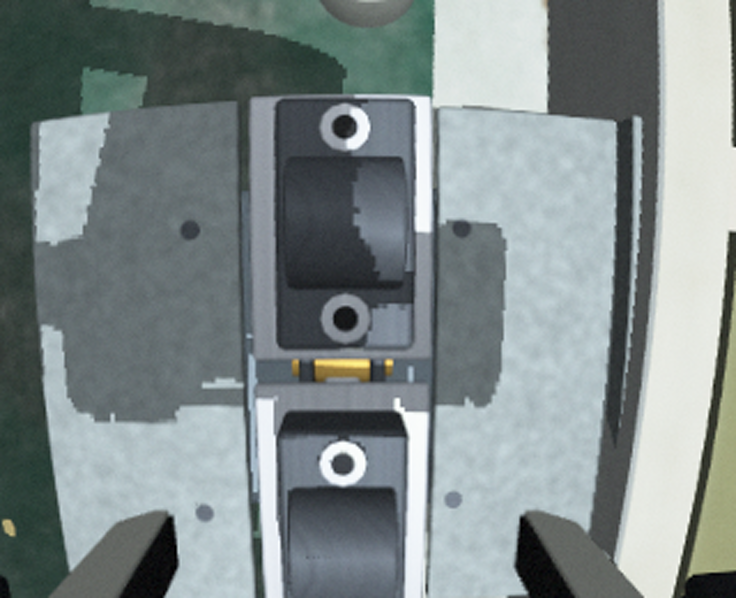

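View pics/s9.png

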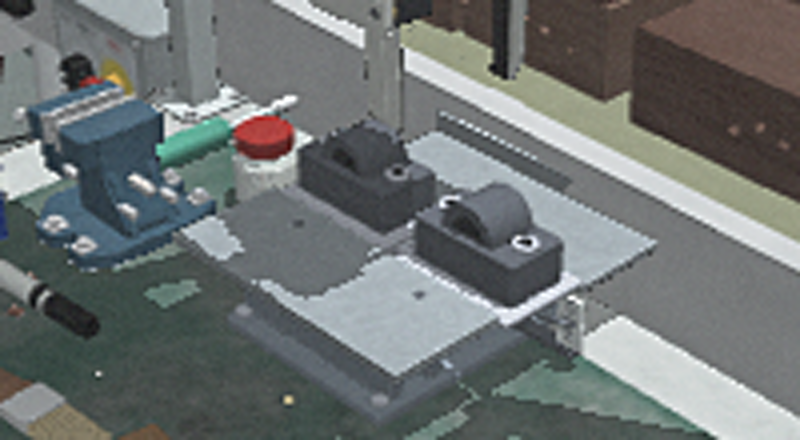

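Both castings stand on their pans. In the wrist crop the holes are at (344,126) and (345,318) for the left casting and (342,463) for the right one. I'll move sideways so both are fully visible, let the beam settle, then triangulate the heights.

Request:
move_arm(series=[[-0.4,0,0,0,0,0,1],[-0.65,0,0,0,0,0,1],[-0.65,0,0,0,0,0,1],[-0.65,0,0,0,0,0,1],[-0.65,0,0,0,0,0,1],[-0.65,0,0,0,0,0,1]])

```text
t: 10.2
tool_pos: [0.524, -0.1255, 0.1746]
orientation: [-2.184, -2.258, -0.0]
force: [0.7, 0.4, -0.3]
opening: 0.093
```

```bash
python3 -c "
from h import *
import pickle
c=read_camera('wrist');s=read_camera('scene');pickle.dump((c,s),open('ws.pkl','wb'));cv2.imwrite('pics/w10.png',cv2.resize(c['frame'][:260,100:420,::-1],None,fx=2.3,fy=2.3,interpolation=cv2.INTER_CUBIC))
cv2.imwrite('pics/s10.png',cv2.resize(s['frame'][150:215,215:305,::-1],None,fx=8,fy=8,interpolation=cv2.INTER_CUBIC))"
```

```text
(no output)
```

View pics/w10.png

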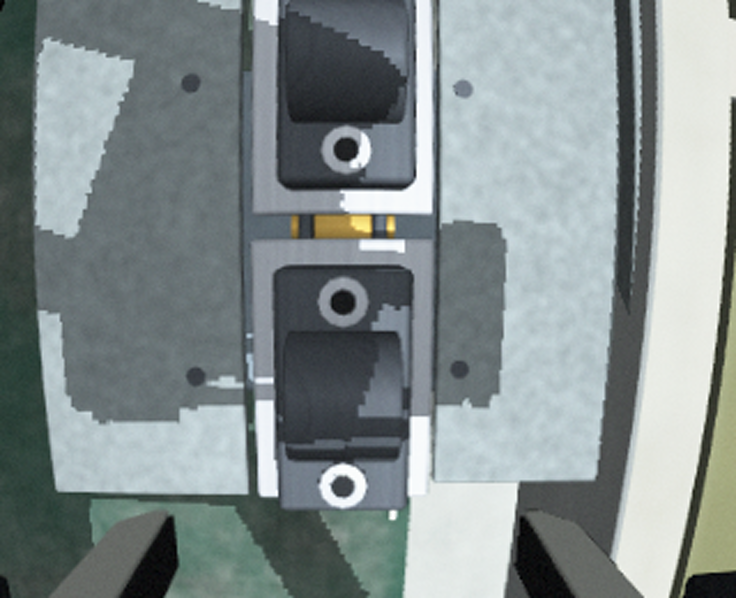

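View pics/s10.png

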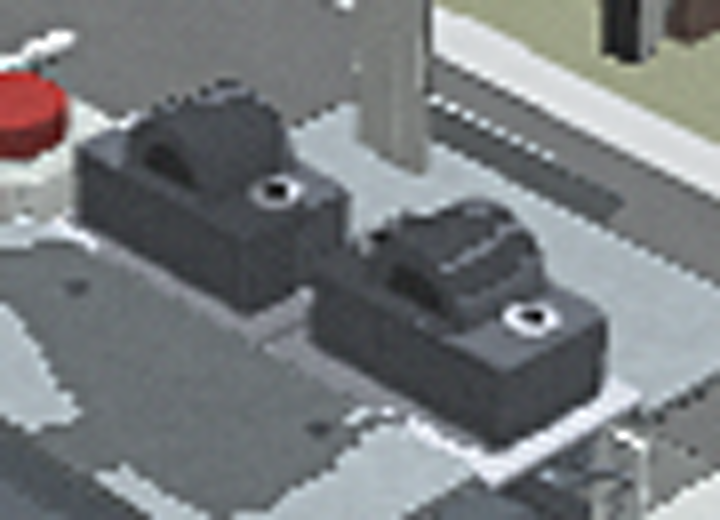

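```bash
python3 - <<'E'
from h import *
import pickle
c,s=pickle.load(open('ws.pkl','rb'))
W=lambda p:(100+p[0]/2.3,p[1]/2.3)
def tri(a,b):
    o1,d1=ray(c,W(a),True);o2,d2=ray(s,(215+b[0]/8,150+b[1]/8))
    M=np.c_[d1,-d2];k=np.linalg.lstsq(M,o2-o1,rcond=None)[0];p,q=o1+d1*k[0],o2+d2*k[1];return ((p+q)/2).round(4),np.linalg.norm(p-q).round(4)
print("L",tri((345,149),(276,190)));print("R",tri((343,486),(533,317)))
for z in(.092,.102):
  print(z,"R holes",onz(c,W((343,302)),z,True),onz(c,W((343,486)),z,True),"L hole",onz(c,W((345,149)),z,True))
for z in (.058,.068): print(z,"pan gap edges L,R; R outer",[onz(c,W(p),z,True).round(4) for p in((345,212),(345,240),(268,497))])
E
```

```text
L (array([ 0.5209, -0.015 ,  0.0972]), np.float64(0.0014))
R (array([ 0.5243, -0.1373,  0.1016]), np.float64(0.0009))
0.092 R holes [ 0.52163348 -0.06975549  0.092     ] [ 0.52402737 -0.14056427  0.092     ] L hole [ 0.52042191 -0.0138429   0.092     ]
0.102 R holes [ 0.52164609 -0.06887356  0.102     ] [ 0.52394374 -0.13683576  0.102     ] L hole [ 0.52048322 -0.0152087   0.102     ]
0.058 pan gap edges L,R; R outer [array([ 0.5211, -0.0355,  0.058 ]), array([ 0.5215, -0.047 ,  0.058 ]), array([ 0.4911, -0.1597,  0.058 ])]
0.068 pan gap edges L,R; R outer [array([ 0.5212, -0.0359,  0.068 ]), array([ 0.5215, -0.0471,  0.068 ]), array([ 0.4922, -0.1558,  0.068 ])]
```

The left pan looks lower (97.2 mm against 101.6 mm), but neither height matches its stop. The beam may still be moving, so I'll wait and measure again.

Request:
move_arm(series=[[0,0,0,0,0,0,1],[0,0,0,0,0,0,1],[0,0,0,0,0,0,1],[0,0,0,0,0,0,1],[0,0,0,0,0,0,1],[0,0,0,0,0,0,1],[0,0,0,0,0,0,1],[0,0,0,0,0,0,1]])

```text
t: 11.1
tool_pos: [0.5239, -0.1268, 0.1746]
orientation: [2.186, 2.256, -0.0]
force: [0.7, 0.3, 0.4]
opening: 0.0929
```

```bash
python3 -c "
from h import *
import pickle
c=read_camera('wrist');s=read_camera('scene');pickle.dump((c,s),open('ws2.pkl','wb'));cv2.imwrite('pics/w11.png',cv2.resize(c['frame'][:260,100:420,::-1],None,fx=2.3,fy=2.3,interpolation=cv2.INTER_CUBIC))
cv2.imwrite('pics/s11.png',cv2.resize(s['frame'][150:215,215:305,::-1],None,fx=8,fy=8,interpolation=cv2.INTER_CUBIC))"
```

```text
(no output)
```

View pics/w11.png

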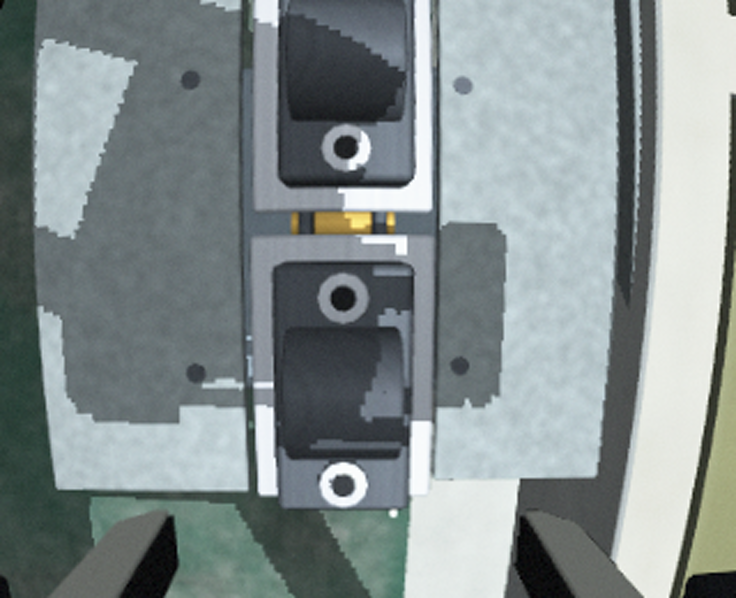

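View pics/s11.png

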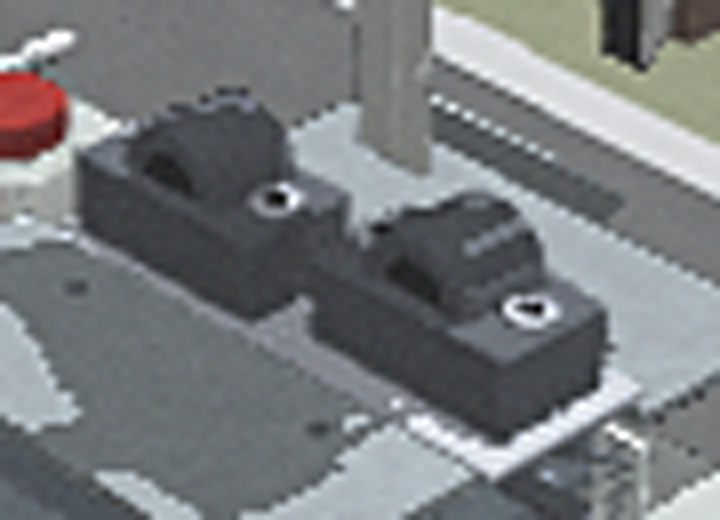

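The left casting keeps sinking (scene hole row 190→198) and the right one keeps rising (317→310), so left is heavier by a little. The beam needs time, so I'll use it to move to the pushing position behind the left casting with the jaws across.

```bash
python3 -c "
from h import *
print(read_state()['q'])
plan((.459,.018,.17),-88.15)"
```

```text
[-3.32621715e-01 -9.74717373e-03  1.71478807e+00  2.01756969e-05
  1.43664010e+00 -3.64298982e-01]
t 11.2 p [ 0.5239 -0.1268  0.1746] rows(mm) 3.174447291865537 rot rows 10.473203625224123
shift [ 1.468 -0.602  0.046] turn [-0.      0.      0.4998]
```

Request:
move_arm(series=[[0.2,-0.6,0,0,0,0.047,0],[0.6,-0.6,0,0,0,0.095,0],[1,-0.6,0,0,0,0.14,0],[1,-0.6,0,0,0,0.19,0],[1,-0.6,0,0,0,0.235,0],[1,-0.6,0,0,0,0.28,0],[1,-0.6,0,0,0,0.33,0],[1,-0.6,0,0,0,0.375,0]])

```text
t: 12.0
tool_pos: [0.4608, -0.0287, 0.1747]
orientation: [3.073, 0.652, 0.0]
force: [-1.3, 0.8, -0.7]
opening: 0.0466
```

```bash
python3 -c "
from h import *
plan((.459,.018,.17),-88.15)"
```

```text
t 12.0 p [ 0.4608 -0.0287  0.1747] rows(mm) 0.938830005020158 rot rows 2.575275585876879
shift [ 0.173 -0.434  0.047] turn [ 0.000e+00 -1.000e-04  1.229e-01]
```

Request:
move_arm(series=[[0.17,-0.43,0,0,0,0.04,0],[0.17,-0.43,0,0,0,0.09,0],[0.17,-0.43,0,0,0,0.123,0],[0.17,-0.43,0,0,0,0.123,0],[0.17,-0.43,0,0,0,0.123,0],[0.17,-0.43,0,0,0,0.123,0],[0.17,-0.43,0,0,0,0.123,0],[0.17,-0.43,0,0,0,0.123,0]])

```text
t: 12.8
tool_pos: [0.4585, 0.0173, 0.1746]
orientation: [-3.141, -0.061, 0.0]
force: [-0.0, 0.1, -0.4]
opening: 0.0462
```

```bash
python3 -c "
from h import *
import pickle
plan((.459,.018,.076),-88.15)
c=read_camera('wrist');s=read_camera('scene');cv2.imwrite('pics/w12.png',c['frame'][:,:,::-1])
cv2.imwrite('pics/s12.png',cv2.resize(s['frame'][150:215,215:305,::-1],None,fx=8,fy=8,interpolation=cv2.INTER_CUBIC))"
```

```text
t 12.8 p [0.4585 0.0173 0.1746] rows(mm) 1.9728134954511152 rot rows 0.041692281432377784
shift [ 0.005 -0.007  0.986] turn [-0.     0.     0.002]
```

View pics/w12.png

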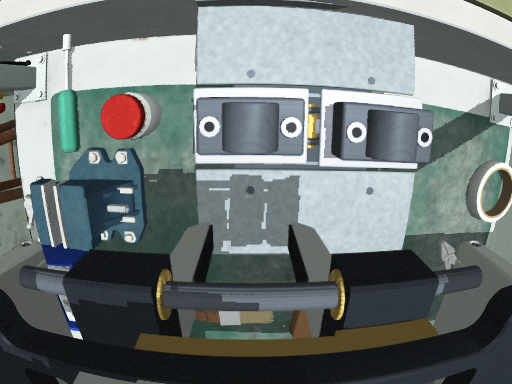

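View pics/s12.png

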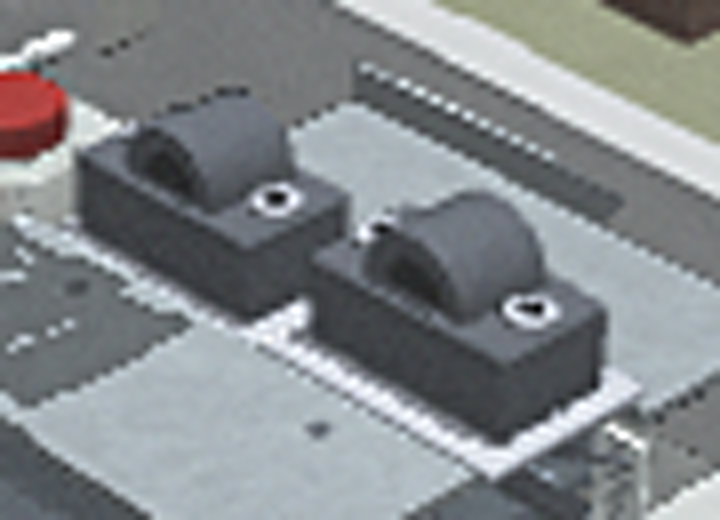

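```bash
python3 - <<'E'
from h import *
c=read_camera('wrist');s=read_camera('scene')
def tri(a,b):
    o1,d1=ray(c,a,True);o2,d2=ray(s,(215+b[0]/8,150+b[1]/8))
    k=np.linalg.lstsq(np.c_[d1,-d2],o2-o1,rcond=None)[0];p,q=o1+d1*k[0],o2+d2*k[1];return ((p+q)/2).round(4),np.linalg.norm(p-q).round(4)
print("L",tri((291,127),(276,199)));print("R",tri((425,137),(533,309)))
for z in(.092,.102):print(z,[onz(c,p,z,True).round(4) for p in((209,126),(291,127),(357,132),(425,137))])
E
```

```text
L (array([ 0.521 , -0.0152,  0.0935]), np.float64(0.001))
R (array([ 0.5239, -0.1377,  0.1049]), np.float64(0.0008))
0.092 [array([0.5186, 0.0536, 0.092 ]), array([ 0.5205, -0.015 ,  0.092 ]), array([ 0.5205, -0.074 ,  0.092 ]), array([ 0.5229, -0.146 ,  0.092 ])]
0.102 [array([0.5194, 0.0523, 0.102 ]), array([ 0.5212, -0.0136,  0.102 ]), array([ 0.5212, -0.0702,  0.102 ]), array([ 0.5234, -0.1393,  0.102 ])]
```

The beam is at its stop: left 93.5 mm, right 104.9 mm, an 11.4 mm difference against about 10.8 mm full travel. The left casting is heavier. I'll descend behind it and push.

Request:
move_arm(series=[[0,-0.01,0.4,0,0,0.002,0],[0,-0.01,0.8,0,0,0.002,0],[0,-0.01,0.98,0,0,0.002,0],[0,-0.01,0.98,0,0,0.002,0],[0,-0.01,0.98,0,0,0.002,0]])

```text
t: 13.5
tool_pos: [0.4586, 0.0184, 0.0771]
orientation: [-3.141, -0.05, 0.0]
force: [-0.5, -0.2, 0.8]
opening: 0.0464
```

```bash
python3 -c "
from h import *
plan((.5688,.0212,.076),-88.15)
c=read_camera('wrist');cv2.imwrite('pics/w13.png',c['frame'][:,:,::-1])"
```

```text
t 13.5 p [0.4586 0.0184 0.0771] rows(mm) 2.2040608357536096 rot rows 0.003526646765737322
shift [1.102 0.007 0.011] turn [-0.      0.     -0.0002]
```

View pics/w13.png

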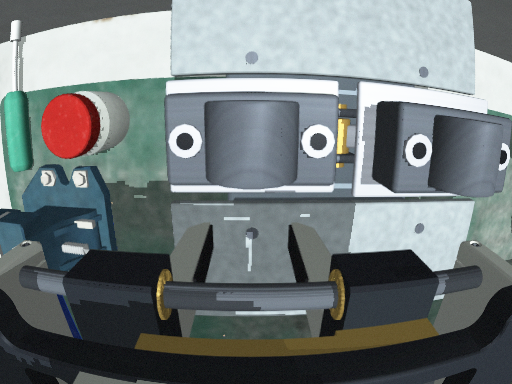

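The gripper is centred on the left casting, with the hole midpoint at column 251. Pushing steadily.

Request:
move_arm(series=[[0.1,0,0.01,0,0,0,0],[0.2,0,0.01,0,0,0,0],[0.28,0,0.01,0,0,0,0],[0.36,0,0.01,0,0,0,0],[0.44,0,0.01,0,0,0,0],[0.52,0,0.01,0,0,0,0],[0.6,0,0.01,0,0,0,0],[0.68,0,0.01,0,0,0,0]])

```text
t: 14.35
tool_pos: [0.5271, 0.0206, 0.0755]
orientation: [-3.141, -0.05, 0.0]
force: [-2.9, 0.0, 1.6]
opening: 0.0464
```

```bash
python3 -c "
from h import *
plan((.5688,.0212,.076),-88.15)
c=read_camera('wrist');cv2.imwrite('pics/w14.png',c['frame'][:,:,::-1])"
```

```text
t 14.35 p [0.5271 0.0206 0.0755] rows(mm) 0.8342246246943099 rot rows 0.004185662333733282
shift [ 0.417  0.008 -0.005] turn [-0.      0.     -0.0002]
```

View pics/w14.png

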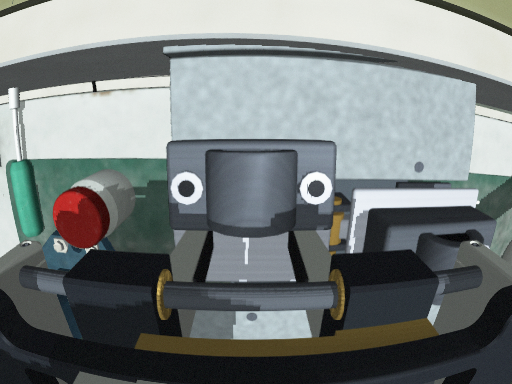

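Square contact on both fingers, with the holes level at (187,187) and (316,187). Continuing.

Request:
move_arm(series=[[0.07,0,-0.01,0,0,0,0],[0.14,0,-0.01,0,0,0,0],[0.21,0,-0.01,0,0,0,0],[0.28,0,-0.01,0,0,0,0],[0.34,0,-0.01,0,0,0,0],[0.39,0,-0.01,0,0,0,0],[0.41,0,-0.01,0,0,0,0],[0.41,0,-0.01,0,0,0,0]])

```text
t: 15.2
tool_pos: [0.568, 0.0219, 0.0766]
orientation: [-3.141, -0.05, -0.001]
force: [0.7, 0.5, -0.2]
opening: 0.0465
```

```bash
python3 -c "
from h import *
plan((.5688,.0212,.076),-88.15)
c=read_camera('wrist');cv2.imwrite('pics/w15.png',c['frame'][:,:,::-1])"
```

```text
t 15.2 p [0.568  0.0219 0.0766] rows(mm) 0.024983011747896956 rot rows 0.006179648378752244
shift [0.008 0.007 0.006] turn [-0.     -0.0002 -0.0002]
```

View pics/w15.png

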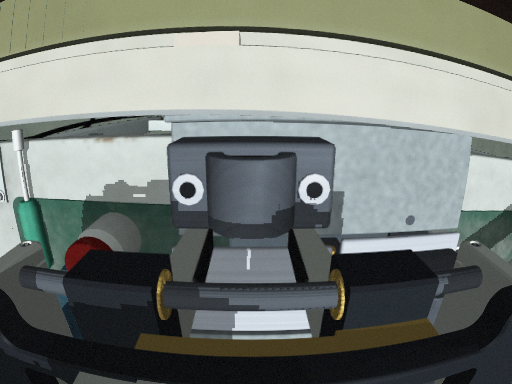

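The casting looks to be on the outgoing deck. Backing off, lifting and checking.

Request:
move_arm(series=[[-0.1,0,0,0,0,0,0],[-0.3,0,-0.1,0,0,0,0],[-0.6,0,-0.5,0,0,0,0],[-0.9,0,-0.9,0,0,0,0],[-1,0,-1,0,0,0,0],[-1,0,-1,0,0,0,0],[-1,0,-1,0,0,0,0]])

```text
t: 15.95
tool_pos: [0.4674, 0.0187, 0.1763]
orientation: [3.141, 0.05, 0.001]
force: [-0.4, -0.4, -0.7]
opening: 0.0464
```

```bash
python3 -c "
from h import *
import pickle
c=read_camera('wrist');s=read_camera('scene');pickle.dump((c,s),open('ws3.pkl','wb'))
cv2.imwrite('pics/w16.png',cv2.resize(c['frame'][:220,150:470,::-1],None,fx=2.4,fy=2.4,interpolation=cv2.INTER_CUBIC))
cv2.imwrite('pics/s16.png',cv2.resize(s['frame'][130:230,200:330,::-1],None,fx=6,fy=6,interpolation=cv2.INTER_CUBIC))"
```

```text
(no output)
```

View pics/w16.png

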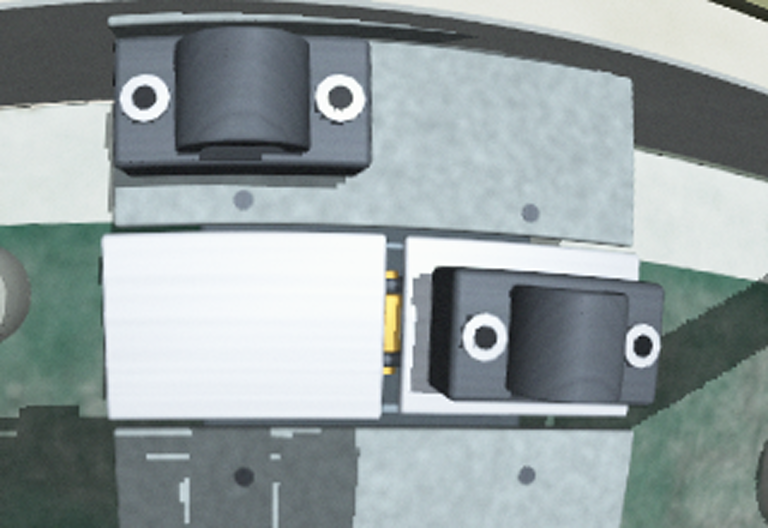

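View pics/s16.png

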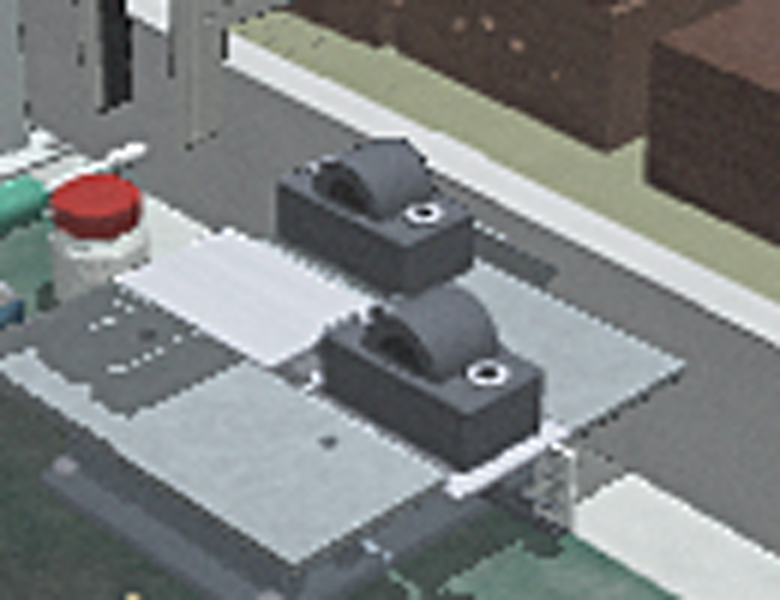

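```bash
python3 - <<'E'
from h import *
import pickle
c,s=pickle.load(open('ws3.pkl','rb'))
W=lambda p:(150+p[0]/2.4,p[1]/2.4)
a=.0323;Rb=np.array([[np.cos(a),np.sin(a)],[-np.sin(a),np.cos(a)]]);o=np.array([.5208,-.0412])
def tri(p,q):
    o1,d1=ray(c,W(p),True);o2,d2=ray(s,(200+q[0]/6,130+q[1]/6))
    k=np.linalg.lstsq(np.c_[d1,-d2],o2-o1,rcond=None)[0];u,v=o1+d1*k[0],o2+d2*k[1];m=(u+v)/2;return "bal",(Rb@(m[:2]-o)).round(4),"z",m[2].round(4)
print("H",tri((340,98),(424,213)));print("Lt",tri((642,345),(488,373)))
for n,p,z in(("H",(144,97),.089),("H",(340,98),.089),("Hbot near L",(115,173),.055),("Hbot near R",(367,177),.055),("Lt",(485,337),.092),("Lt",(642,345),.092)):print(n,(Rb@(onz(c,W(p),z,True)[:2]-o)).round(4))
print(read_state()['t'])
E
```

```text
H ('bal', array([0.084, 0.026]), 'z', np.float64(0.0904))
Lt ('bal', array([-0.0001, -0.096 ]), 'z', np.float64(0.094))
H [0.0841 0.0949]
H [0.0838 0.0262]
Hbot near L [0.0605 0.1111]
Hbot near R [0.059  0.0106]
Lt [-0.0008 -0.0284]
Lt [-0.0006 -0.097 ]
16.05
```

Request:
move_arm(series=[[0,0,0,0,0,0,0],[0,0,0,0,0,0,0],[0,0,0,0,0,0,0],[0,0,0,0,0,0,0],[0,0,0,0,0,0,0],[0,0,0,0,0,0,0],[0,0,0,0,0,0,0],[0,0,0,0,0,0,0]])

```text
t: 16.85
tool_pos: [0.4675, 0.0187, 0.1767]
orientation: [3.141, 0.05, 0.0]
force: [0.9, -0.1, 0.2]
opening: 0.0464
```

```bash
python3 -c "
from h import *
import pickle
c,s=pickle.load(open('ws3.pkl','rb'));n=read_camera('scene')['frame'][130:230,200:330]
print(np.abs(n.astype(int)-s['frame'][130:230,200:330]).mean())
print(close_job())"
```

```text
2.549025641025641
the job is handed in; nothing more can be done
None
```

The heavier (left) casting now lies on the outgoing deck, the lighter one stands on the right pan, and I handed the job in at about 17 s. `close_job()` gives no verdict, so the result rests on my own checks.

**What I did:** I gripped each casting across its base and slid it onto its own pan, lowered it there and let go. The left pan sank to its stop. After that I pushed the left casting straight ahead with two fingertips. While over its pan each casting hung from the fingers at about deck height, since the pans sit lower; neither was raised above the deck.

**Last checks:**
- **Weighing:** the casting tops measured 93.5 mm (left) and 104.9 mm (right). The 11.4 mm difference roughly matches the beam's full travel of 10.8 mm. A first reading, with the beam still moving, showed only 4.4 mm, so I waited and measured again.
- **Heavier casting:** it spans about 59 to 109 mm along the balance's x, and the outgoing deck runs from 40 to 120 mm. Its base top is at 90 mm (89 mm expected), so it is flat and clear of its pan.
- **Lighter casting:** it is centred on the right pan at about x = 0, y = -62 mm. Its base top is at 94 mm (92 mm expected with the pan fully lowered), within the calibration error.
- **Stillness:** two scene views 0.8 s apart differed by 2.5 grey levels on average. I took that as image noise but did not look further.
- **Bystanders:** the tool never came near the jar, tape or nut driver. I did not measure their positions again at the end.

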